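Start the positioner's wing bolt with the wing-bolt driver

ROBOT

A 6-joint arm with a two-finger parallel gripper is mounted at the origin on the work surface. World frame = base frame: x ahead of the robot, y to its left, z up, the work surface at z = 0. Lengths are in mm, angles in degrees, forces in N, time in s.
With the tool pointing down it reaches from about 300 to 850 mm from the base axis. Payload 4.2 kg.
Tool frame: the origin (TCP) lies between the finger pads; the fingertips stand ahead of it and the grasp point (between the pads) lies 8 mm behind it (env.tip_reach is the x of the fingertips in the tool frame, in mm); x points along the fingers, y is the direction in which the jaws open and shut, and the axes are right-handed (so a half turn about x gives the same grasp; the last joint's range is limited). The gripper opens to 91 mm and grips with 3 to 60 N. Pads are 32 mm wide; open, the fingers measure 118 mm over their backs; the gripper's body (76 mm by 178 mm) begins 60 mm behind the grasp point.
Start: joints at [66.406, 18.312, 89.639, -0, 72.044, -1.146], TCP at [219.569, 531.443, 224.976] pointing down, gripper open.
Joint ranges: [-177.97, 177.97], [-48.28, 115.42], [12.27, 149.76], [-77.06, 257.06], [2.81, 150.46], [-146.56, 146.56]. Speed limits (degrees/s): [147.25, 147.25, 180, 180, 180, 180].

INTERFACE

Orientations are given as [roll, pitch, yaw] about the fixed x, y, z axes, in that order (R = Rz(yaw) Ry(pitch) Rx(roll)).
In Python, from workcell import env, cams gives the robot as it stands.
- The arm moves only by the tool arm_command, never from a script. Its argument "deltas" is a list of rows, each a list of 3 entries, a list of its own where there are three numbers: the opening, from 0 (shut) to 1 (fully open), then the shift along the world's x, y, z in mm, then the turn about the world's z in rad. A call has 1 to 20 rows; each row is the pose to reach, as a shift and turn from the pose commanded when the call began; what a row does not reach only later rows make up. A row lasts 1/10 s, in which the tool goes at most 50 mm and 8.59 degrees, less where a joint would pass 70% of its speed; a pose out of reach is approached as far as the arm can. A call with a gripper value outside its range is refused whole. The fingers move at their own pace and stop on an object; "grip_force" is the grip in N (left out, the last holds). Time passes only in rows, so rows that repeat a pose let the fingers close. It gives the time, the measured TCP pose, the force and the opening at its end, in the units of the state.
- env.state(): the state, without advancing time (a new reading comes with each control period).
- cams.grab_frame(name): name is "scene" or "top"; returns a dict with "img" (400x640x3 uint8, red, green, blue), "K" (3x3 intrinsics, pixels), "dist" ([k1, k2, p1, p2, k3] as OpenCV has them; the pictures are not rectified), "rvec" (rotation vector, rad) and "tvec" (3), from world to camera coordinates, as OpenCV has them. Camera axes: x right, y down, z forward; pixel columns grow to the right and rows downward; lengths in mm; the calibration is good to about 2 mm. A picture is of the moment at which its call begins. There is no depth.
- env.job_done(): hands the job in, once; it reports no verdict.
Trained networks look in a picture, given as the dict that the camera call returned (one of the last four; its "shot" number tells which), for a name from the list of things; names that differ only in an ending like _2 or _b are one class to them, and where a whole thing is asked for, a point or a joint stands for the part that bears it (a point fixed in the world has none). Each returns a list of dicts, best first, with "conf" (0 to 1); they miss things now and then, are a little off and sometimes report something else, mostly with a low value. They report only what shows in the picture. A call takes as long as a camera call. They do not tell look-alikes from the thing itself.
- cams.silhouettes(picture, name): "region" (400x640 bool, what is visible of it) and "centre" ([column, row] in pixels, amid what is visible of it).
The state is a dict: "time_s": time; "qpos": joint angles; "qvel": joint speeds; "effort": joint torques, N m; "ee_pos": TCP position; "ee_rot": TCP orientation; "force": force on the tool from outside, world axes, zero at the start; "torque": the same for the moment, N m; "gripper_width": finger opening in mm.
Only numpy, scipy, OpenCV 4.12 (cv2) and the standard library are available. Lean on these libraries where they do the work, as an engineer would, in place of code of your own. Each camera call takes 0.05 s, during which the arm holds its last target.

TASK

On one of the two probe positioners the wing bolt stands proud on its bare thread. Pick the wing-bolt driver (the one with the wide slotted foot) from the tool tray, lower it upright and centred over that bolt's wing until its foot sits on the bolt's flange, and only then turn it clockwise, seen from above, until the bolt itself has turned an eighth of a turn or more. Let go and leave the driver standing upright and centred on the bolt.

Things in the scene. Friction and masses are not known exactly. Their poses are not given: they have to be found in the camera images.
- driver_grip (a point): Centre of the square black handle (30 x 30, 46 high, mm; flats square to x, y) of the wing-bolt driver: upright, 118 tall, 0.24 kg, dark foot 56 (y) x 38 (x), 28 high, its slot 22 wide, 22 deep, along y, open below and at both ends. Point 95 above the foot's underside; z up. It stands in a low white tray (rim 12 high, bays 95 apart) beside two with like handles but a 34 x 30 or a round 40 foot.
- bolt_seat (a point): On the vertical axis of the proud wing bolt, at its flange's top, 50 mm above the table. Dark flange 60 across, 5 thick, 20 above the base plate on bare thread; on it a wing 52 long (along y, turns with it), 8 thick, 18 high; z up. Fixed plate 135 x 80, 25 high; a block 84 high starts 43 from the axis. Driver fits either way round. The other positioner's bolt is done: seated, 20 lower.
- bolt (a joint): Clockwise turn of the proud bolt seen from above, rad: 0 at the start, end stop 2.6. It turns in place with slight friction (0.06 N m) and stays where left. The driver's slot has about 0.28 rad of play either way about the wing, so the driver must turn that much more than the bolt.
There are look-alikes about, which are no part of the job. What is shaped like the part that bears driver_grip but red is not meant.

How it is judged:
By the outcome, as a careful person would: the job done as asked, in the order asked, and still so for the second after the job is handed in, with the robot touching nothing.
It also fails if it takes over 45 s, if anything falls off the work surface, if the arm or the gripper's body presses on something with over 40 N, if the wrist force passes 120 N, or if a joint passes its speed limit or range.

## Working session

There is one attempt and no reset: what is moved stays moved. The work goes in short steps, Python scripts to look and compute and a tool call to move; the robot and the scene stay as the last step left them, time stands still between calls to the robot, and variables do not carry over. Pictures are saved under pics/ and viewed, and the job is handed in when it is done.

Besides the shell and the picture viewer there is one more tool, called after "Request:" as name(argument=value, ...), one argument or row to a line, values as JSON. arm_command: Moves the arm, as the interface text tells. Its arguments: {"type":"object","properties":{"deltas":{"type":"array","items":{"type":"array"}},"grip_force":{"type":"number"}},"required":["deltas"]}

```bash
mkdir -p pics; ls
cat > h.py <<'E'
import numpy as np, cv2
from workcell import env, cams
def save(f,n): cv2.imwrite('pics/'+n,cv2.cvtColor(f['img'],cv2.COLOR_RGB2BGR))
def ray(f,uv):
    p=cv2.undistortPoints(np.array([[uv]],float),np.array(f['K']),np.array(f['dist']))[0,0]
    R=cv2.Rodrigues(np.array(f['rvec'],float))[0]; t=np.array(f['tvec'],float).ravel()
    return -R.T@t, R.T@np.array([p[0],p[1],1])
def atz(f,uv,z):
    c,d=ray(f,uv); return c+d*(z-c[2])/d[2]
def proj(f,P):
    return cv2.projectPoints(np.array(P,float).reshape(-1,3),np.array(f['rvec'],float),np.array(f['tvec'],float),np.array(f['K']),np.array(f['dist']))[0][:,0]
E
python3 - <<'E'
from h import *
import pickle
for n in ['top','scene']:
    f=cams.grab_frame(n); save(f,n+'0.png'); pickle.dump(f,open(n+'0.pkl','wb'))
    print(n,ray(f,(320,200)))
    for nm in ['driver_grip','bolt_seat','bolt']:
        for r in cams.silhouettes(f,nm): print(nm,r['conf'],r['centre'],r['region'].sum(),atz(f,r['centre'],95).round(),atz(f,r['centre'],50).round())
print(env.state(),env.tip_reach)
E
```

```text
pics
top (array([ 333.40403382,  -14.48400686, 1050.07532528]), array([ 0.11268756, -0.00852375, -0.99362606]))
driver_grip 0.78 [299.5, 200.5] 285 [442.  30.  95.] [447.  32.  50.]
driver_grip 0.73 [342.3, 189.0] 353 [469. -81.  95.] [475. -84.  50.]
driver_grip 0.61 [287.9, 236.3] 297 [351.  61.  95.] [352.  64.  50.]
driver_grip 0.52 [356.4, 242.4] 265 [ 332. -112.   95.] [ 332. -117.   50.]
bolt_seat 0.76 [205.4, 182.0] 378 [494. 271.  95.] [502. 285.  50.]
bolt 0.9 [203.7, 179.7] 388 [501. 276.  95.] [508. 289.  50.]
scene (array([ 908.42301748, -425.31138741,  809.657706  ]), array([-0.46420047,  0.4510012 , -0.76243151]))
driver_grip 0.88 [294.5, 239.5] 826 [ 512. -113.   95.] [487. -93.  50.]
driver_grip 0.8 [239.9, 211.4] 891 [ 376. -147.   95.] [ 343. -129.   50.]
driver_grip 0.77 [318.9, 199.3] 622 [470.  -3.  95.] [443.  24.  50.]
bolt_seat 0.77 [410.1, 161.2] 340 [537. 234.  95.] [514. 276.  50.]
bolt 0.58 [409.9, 159.6] 356 [533. 238.  95.] [510. 280.  50.]
bolt 0.26 [294.6, 238.5] 904 [ 510. -111.   95.] [485. -91.  50.]
{'time_s': 0.4, 'qpos': array([ 6.64064082e+01,  1.83200604e+01,  8.96495039e+01,  1.71098543e-03,
        7.20452026e+01, -1.14530358e+00]), 'qvel': array([ 0.00536693, -0.07910326,  0.07240242, -0.03746772, -0.05364388,
       -0.02652903]), 'effort': array([ 5.89829669e-04, -4.11891925e+01, -2.31917113e+01,  7.28969160e-02,
        3.97147879e-02, -4.04941079e-05]), 'ee_pos': array([219.52187172, 531.37427033, 224.82275912]), 'ee_rot': array([ -97.43474817,   89.98514371, -119.883564  ]), 'force': array([ 0.55470947,  0.36227214, -0.90141668]), 'torque': array([ 0.0562311 ,  0.02502402, -0.02836073]), 'gripper_width': 91.07975248949985} 11.0
```

Run:
```python
import cv2
for n,(a,b,c,d) in {'top':(150,290,160,420),'scene':(100,290,200,470)}.items():
    i=cv2.imread(f'pics/{n}0.png')[a:b,c:d]; cv2.imwrite(f'pics/{n}0c.png',cv2.resize(i,None,fx=2.9,fy=2.9,interpolation=cv2.INTER_CUBIC))
```

```text
(no output)
```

View pics/top0.png

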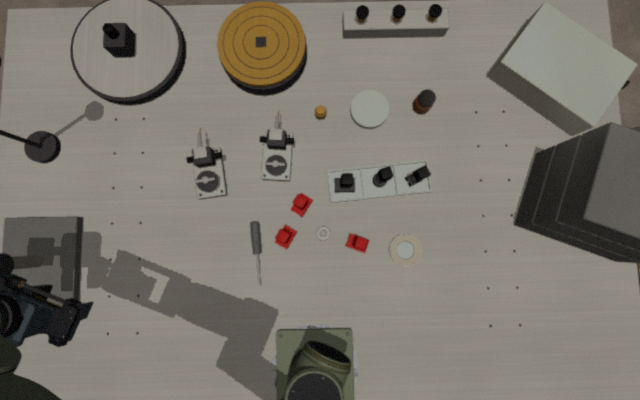

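View pics/scene0.png

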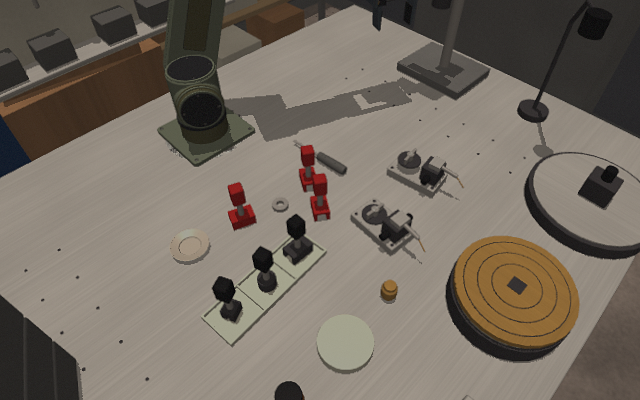

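```bash
ls pics
```

```text
scene0.png
scene0c.png
top0.png
top0c.png
```

View pics/top0c.png

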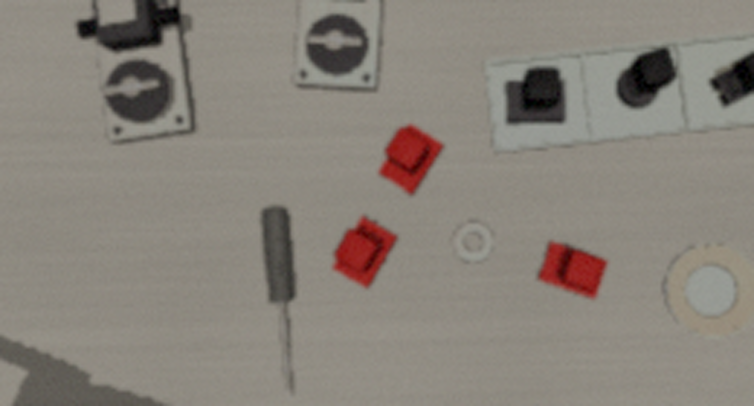

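View pics/scene0c.png

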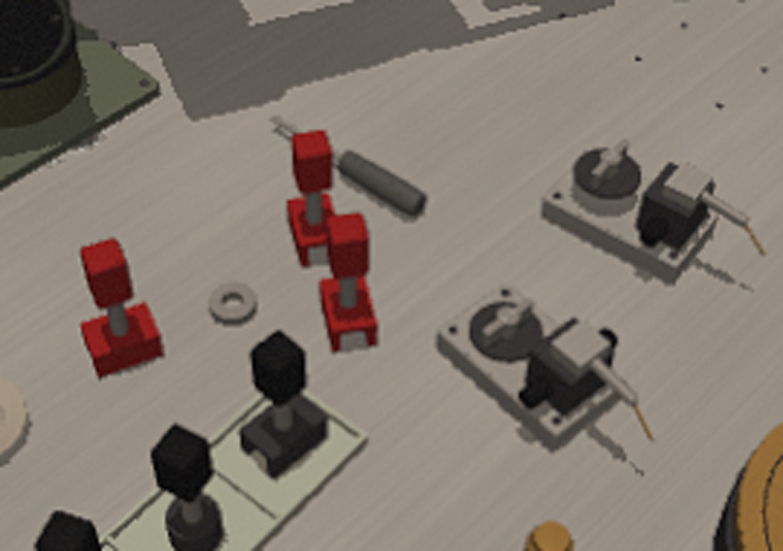

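The proud bolt is on the left positioner in the top view, at about (207,181), with a gap showing under its flange. In the scene view it is the far one, at (410,160). The wide-foot driver is in the tray's left bay, at top (345,184) and scene (295,240). Next I measure both, including their yaw.

Run:
```python
from h import *
import pickle
def crop(n,u0,v0,w,h,s,o):
    i=cv2.imread(f'pics/{n}0.png')[v0:v0+h,u0:u0+w]
    i=cv2.convertScaleAbs(i,alpha=1.8,beta=10)
    return cv2.resize(i,None,fx=s,fy=s,interpolation=cv2.INTER_NEAREST)
a=np.hstack([crop('top',322,160,50,45,8,''),crop('top',182,140,50,45,8,'')])
b=np.hstack([crop('scene',270,205,66,72,6,''),crop('scene',380,135,66,72,6,'')])
cv2.imwrite('pics/z_top.png',a);cv2.imwrite('pics/z_scene.png',b)
```

```text
(no output)
```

View pics/z_top.png

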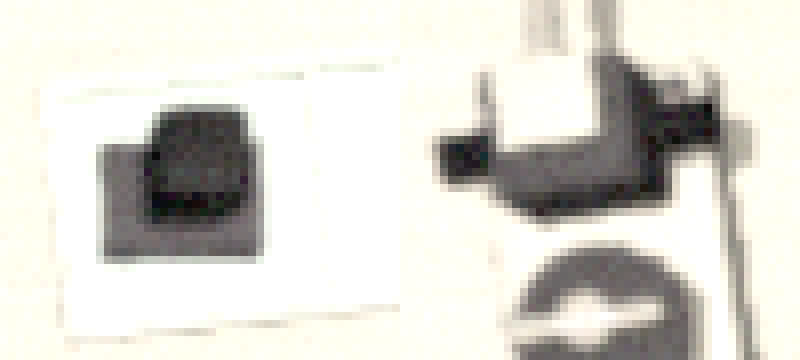

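View pics/z_scene.png

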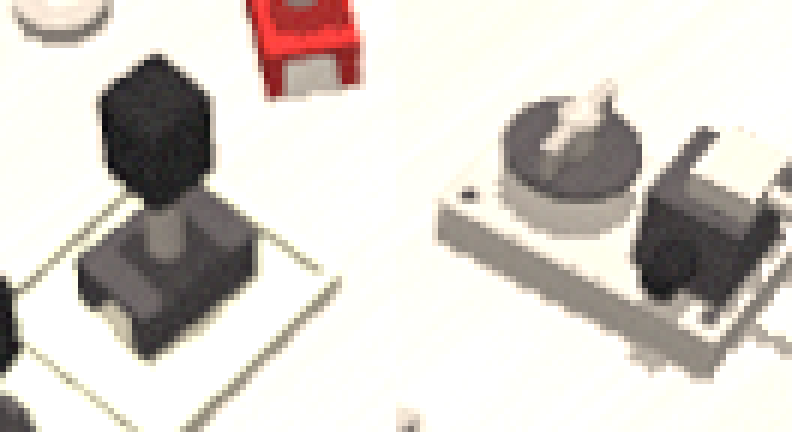

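```bash
cat > fit.py <<'E'
from h import *
import pickle
from scipy.optimize import minimize
S=6
def box(cx,cy,yaw,lx,ly,z0,z1):
    c,s=np.cos(yaw),np.sin(yaw)
    return np.array([[cx+c*a-s*b,cy+s*a+c*b,z] for a in(-lx/2,lx/2) for b in(-ly/2,ly/2) for z in(z0,z1)])
def cyl(cx,cy,r,z0,z1):
    t=np.linspace(0,2*np.pi,60)
    return np.vstack([np.c_[cx+r*np.cos(t),cy+r*np.sin(t),0*t+z] for z in(z0,z1)])
def render(f,pts,roi,m=None):
    u0,v0,w,h=roi
    if m is None: m=np.zeros((h*S,w*S),np.uint8)
    p=(proj(f,pts)-[u0-.5,v0-.5])*S-.5
    hull=cv2.convexHull(p.astype(np.float32))
    cv2.fillConvexPoly(m,np.round(hull*16).astype(np.int32),255,shift=4)
    return m
def down(m,roi): return cv2.GaussianBlur(cv2.resize(m.astype(np.float32)/255,(roi[2],roi[3]),interpolation=cv2.INTER_AREA),(0,0),.4)
E
cat > fitd.py <<'E'
from fit import *
F={n:pickle.load(open(n+'0.pkl','rb')) for n in('top','scene')}
R={'top':(330,168,32,28),'scene':(278,208,42,62)}
def obs(n):
    u,v,w,h=R[n]; g=F[n]['img'][v:v+h,u:u+w].astype(float).mean(2)
    hi=np.percentile(g,85); return g,np.clip((hi*0.8-g)/(hi*0.35),0,1)
for n in R: g,o=obs(n); print(n,np.percentile(g,[5,25,50,75,90]).round())
def cost(p,ns=('top','scene')):
    x,y,yaw,z0=p; yaw=np.radians(yaw); c=0
    for n in ns:
        m=render(F[n],box(x,y,yaw,30,30,z0+72,z0+118),R[n])
        render(F[n],box(x,y,yaw,38,56,z0,z0+28),R[n],m)
        g,o=obs(n); d=down(m,R[n])
        c+=np.abs(d-o).sum()/o.sum()
    return c
for ns in (('top','scene'),('top',),('scene',)):
  best=None
  for y0 in(-8,0,8):
    r=minimize(cost,[465,-85,y0,3],args=(ns,),method='Nelder-Mead',options=dict(initial_simplex=[[465,-85,y0,3],[480,-85,y0,3],[465,-75,y0,3],[465,-85,y0+6,3],[465,-85,y0,6]],maxiter=600,xatol=.05))
    if best is None or r.fun<best.fun: best=r
  print(ns,best.x.round(1),best.fun)
E
cat > fitb.py <<'E'
from fit import *
F={n:pickle.load(open(n+'0.pkl','rb')) for n in('top','scene')}
R={'top':(193,168,28,28),'scene':(392,144,38,34)}
# plate brightness=1, flange dark, wing bright: flange fraction minus wing
def obs(n):
    u,v,w,h=R[n]; return F[n]['img'][v:v+h,u:u+w].astype(float).mean(2)
for n in R:print(n,np.percentile(obs(n),[5,25,50,75,95]).round())
def masks(p,n):
    x,y,yaw=p[:3]; z=p[3] if len(p)>3 else 50
    fl=render(F[n],cyl(x,y,30,z-5,z),R[n]); wi=render(F[n],box(x,y,np.radians(yaw),8,52,z,z+18),R[n])
    return down(fl,R[n]),down(wi,R[n])
def cost(p,ns):
    c=0
    for n in ns:
        fl,wi=masks(p,n); o=obs(n)
        fl2=np.clip(fl-wi,0,1)
        # correlate: fit o = a + b*fl2 + c*wi robustly
        mk=np.ones(o.shape,bool)
        if n=='scene': mk[:, 28:]=False
        if n=='top': mk[:4]=False
        A=np.c_[np.ones(mk.sum()),fl2[mk],wi[mk]]; s,*_=np.linalg.lstsq(A,o[mk],rcond=None)
        c+=np.abs(A@s-o[mk]).mean()/o.std()
    return c
for z in (50,30):
 for ns in (('top','scene'),('top',),('scene',)):
  best=None
  for y0 in(-10,0,10):
    f=lambda p:cost(list(p)+[z],ns)
    r=minimize(f,[508,283,y0],method='Nelder-Mead',options=dict(initial_simplex=[[508,283,y0],[516,283,y0],[508,291,y0],[508,283,y0+7]],maxiter=600,xatol=.05))
    if best is None or r.fun<best.fun: best=r
  print(z,ns,best.x.round(1),round(best.fun,3))
E
python3 fitd.py; python3 fitb.py
```

```text
top [ 20.  53. 135. 149. 151.]
scene [ 15.  45. 132. 145. 156.]
('top', 'scene') [491.7 -90.8  -3.4   0.7] 0.3505538268730122
('top',) [491.2 -90.9  -1.3   3.4] 0.11395086171466835
('scene',) [485.7 -84.8  -0.5 -10.5] 0.21530955271149835
top [ 50.  56. 114. 137. 145.]
scene [ 30.  54. 110. 141. 145.]
50 ('top', 'scene') [506.5 279.7   7.8] 0.726
50 ('top',) [506.3 280.    6.5] 0.278
50 ('scene',) [506.9 279.8   8.8] 0.442
30 ('top', 'scene') [509.4 286.2   5.9] 0.801
30 ('top',) [509.7 286.5   6.9] 0.283
30 ('scene',) [496.4 298.3   8.7] 0.442
```

```bash
cat >> fitd.py <<'E'
print('fixed z')
for z0 in (0,3,6):
 for ns in (('top','scene'),('top',),('scene',)):
  r=minimize(lambda p:cost([*p,z0],ns),[490,-90,-2],method='Nelder-Mead',options=dict(initial_simplex=[[490,-90,-2],[496,-90,-2],[490,-84,-2],[490,-90,5]],xatol=.05))
  print(z0,ns,r.x.round(1),round(r.fun,3))
def overlay(p):
  out=[]
  for n in R:
    i=cv2.cvtColor(F[n]['img'],cv2.COLOR_RGB2BGR); u,v,w,h=R[n]; s=8
    im=cv2.resize(cv2.convertScaleAbs(i[v:v+h,u:u+w],alpha=1.8),None,fx=s,fy=s,interpolation=cv2.INTER_NEAREST)
    x,y,yaw,z0=p
    for b in(box(x,y,np.radians(yaw),30,30,z0+72,z0+118),box(x,y,np.radians(yaw),38,56,z0,z0+28)):
      q=(proj(F[n],b)-[u-.5,v-.5])*s
      for a in range(8):
        for c in range(a+1,8):
          if bin(a^c).count('1')==1: cv2.line(im,tuple(q[a].astype(int)),tuple(q[c].astype(int)),(0,255,0),1)
    out.append(im)
  H=max(o.shape[0] for o in out); out=[cv2.copyMakeBorder(o,0,H-o.shape[0],0,0,cv2.BORDER_CONSTANT) for o in out]
  cv2.imwrite('pics/ovd.png',np.hstack(out))
overlay([491.2,-90.8,-1.3,3])
E
python3 fitd.py|tail -9
```

```text
0 ('top', 'scene') [ 4.917e+02 -9.050e+01 -2.000e-01] 0.34
0 ('top',) [491.9 -90.9   1.1] 0.109
0 ('scene',) [491.2 -89.1  -0.6] 0.223
3 ('top', 'scene') [492.5 -90.4   0.5] 0.347
3 ('top',) [491.6 -91.1   1.6] 0.115
3 ('scene',) [492.8 -90.1  -0.5] 0.227
6 ('top', 'scene') [ 4.926e+02 -9.110e+01 -4.000e-01] 0.385
6 ('top',) [490.8 -90.7   0.7] 0.121
6 ('scene',) [494.6 -91.6  -0.7] 0.23
```

View pics/ovd.png

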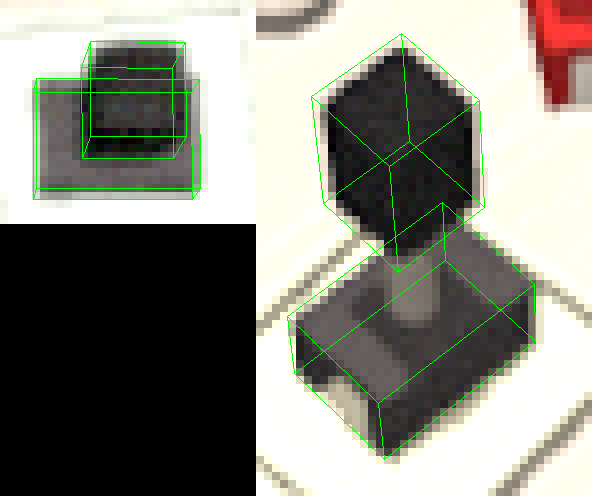

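Request:
arm_command(
  deltas=[
    [1,[16,-36,0],0.03],
    [1,[35,-80,0],0.1],
    [1,[54,-123,0],0.2],
    [1,[73,-167,0],0.3],
    [1,[92,-210,0],0.397],
    [1,[111,-254,0],0.397],
    [1,[130,-297,0],0.397],
    [1,[149,-341,0],0.397],
    [1,[168,-384,0],0.397],
    [1,[187,-428,0],0.397],
    [1,[206,-471,0],0.397],
    [1,[225,-515,0],0.397],
    [1,[244,-558,0],0.397],
    [1,[258,-590,0],0.397],
    [1,[268,-612,0],0.397],
    [1,[272.2,-622,0],0.397],
    [1,[272.2,-622,0],0.397],
    [1,[272.2,-622,0],0.397],
    [1,[272.2,-622,0],0.397],
  ],
)

```text
time_s: 2.3
ee_pos: [491.2, -89.3, 225.1]
ee_rot: [113.3, 90.0, 113.7]
force: [-0.1, -0.0, 0.7]
gripper_width: 91.1
```

```bash
python3 -c "
from h import *
s,M=tool();y=M[:,1];print(np.degrees(np.arctan2(y[1],y[0])), np.array([491.7,-90.7,89])-s['ee_pos'],s['qpos'].round(1),s['time_s'])
f=cams.grab_frame('scene');save(f,'s1.png')
"
```

```text
90.37595596437627 [   0.45910369   -1.37882025 -136.06618279] [ -11.6   11.5   99.1    0.    69.4 -102. ] 2.3
```

View pics/s1.png

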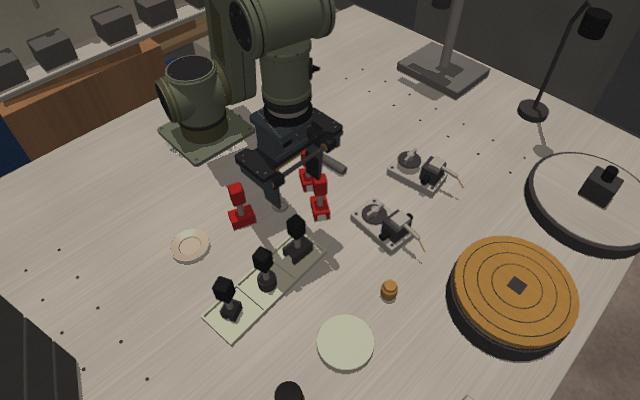

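The gripper is over the left-bay driver at scene (297,235). Now I descend and close.

Request:
arm_command(
  deltas=[
    [1,[0,0,-25],0],
    [1,[0,0,-60],0],
    [1,[0,0,-95],0],
    [1,[0,0,-120],0],
    [1,[0,0,-132],0],
    [1,[0,0,-136],0],
    [1,[0,0,-136],0],
    [1,[0,0,-136],0],
  ],
  grip_force=25,
)

```text
time_s: 3.15
ee_pos: [492.8, -90.6, 90.3]
ee_rot: [-9.9, 89.8, -9.6]
force: [-0.3, -0.2, 0.2]
gripper_width: 91.1
```

Request:
arm_command(
  deltas=[
    [0.6,[0,0,0],0],
    [0.45,[0,0,0],0],
    [0.4,[0,0,0],0],
    [0.3,[0,0,0],0],
    [0,[0,0,0],0],
    [0,[0,0,0],0],
    [0,[0,0,0],0],
    [0,[0,0,0],0],
  ],
)

```text
time_s: 3.95
ee_pos: [491.8, -90.7, 89.0]
ee_rot: [-66.4, 90.0, -66.1]
force: [1.1, -1.1, -2.2]
gripper_width: 30.3
```

Request:
arm_command(
  deltas=[
    [0,[0,0,8],0],
    [0,[0,0,25],0],
    [0,[0,0,50],0],
    [0,[0,0,80],0],
    [0,[0,0,105],0],
    [0,[0,0,122],0],
    [0,[0,0,130],0],
    [0,[0,0,130],0],
    [0,[0,0,130],0],
    [0,[0,0,130],0],
  ],
)

```text
time_s: 4.95
ee_pos: [491.0, -90.4, 217.7]
ee_rot: [165.9, 89.8, 166.2]
force: [-0.3, 0.4, -2.7]
gripper_width: 30.0
```

```bash
python3 -c "
from h import *
import pickle
s,M=tool();y=M[:,1];print(np.degrees(np.arctan2(y[1],y[0])), s['ee_pos'],s['force'],s['torque'],s['gripper_width'])
for n in('top','scene'):
  f=cams.grab_frame(n);save(f,n+'2.png');pickle.dump(f,open(n+'2.pkl','wb'))
a=cv2.imread('pics/scene2.png')[130:290,200:400];b=cv2.imread('pics/top2.png')[120:280,260:440]
cv2.imwrite('pics/c2.png',cv2.convertScaleAbs(cv2.resize(np.hstack([a,b]),None,fx=2.1,fy=2.1,interpolation=2),alpha=1.7))
"
```

```text
90.29705434858191 [491.0100092  -90.41061536 217.73401763] [-0.27332541  0.43757703 -2.72235027] [0.00737505 0.01357348 0.02687914] 29.992615207469058
```

View pics/c2.png

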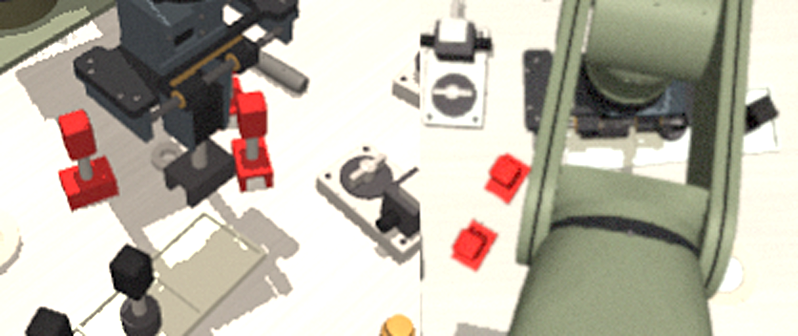

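The driver is held, upright and clear of the tray, with its foot at scene (295,216). I'll measure its offset in the hand.

```bash
cat > fith.py <<'E'
from fit import *
f=pickle.load(open('scene2.pkl','rb'))
z0=217.7-89+2
import sys
x0,y0=491,-90.4
q=proj(f,box(x0,y0,0,38,56,z0,z0+28)); u,v=(q.min(0)-5).astype(int); w,h=(q.max(0)-q.min(0)+10).astype(int)
R=(u,v,w,h); g=f['img'][v:v+h,u:u+w].astype(float).mean(2)
s=8; im=cv2.resize(cv2.convertScaleAbs(cv2.cvtColor(f['img'],4)[v:v+h,u:u+w],alpha=1.8),None,fx=s,fy=s,interpolation=0)
b=(proj(f,box(x0,y0,np.radians(.4),38,56,z0,z0+28))-[u-.5,v-.5])*s
for a in range(8):
  for c in range(a+1,8):
    if bin(a^c).count('1')==1: cv2.line(im,tuple(b[a].astype(int)),tuple(b[c].astype(int)),(0,255,0),1)
cv2.imwrite('pics/ovh.png',im)
E
python3 fith.py
```

```text
(no output)
```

View pics/ovh.png

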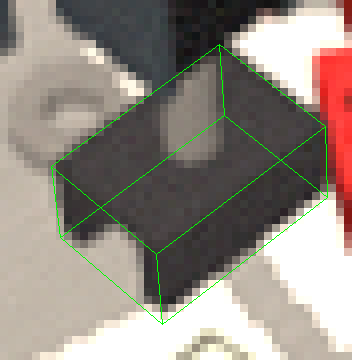

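Request:
arm_command(
  deltas=[
    [0,[1,15,0],0],
    [0,[2,45,0],0],
    [0,[4,85,0],0],
    [0,[5,125,0],0],
    [0,[7,165,0],0.03],
    [0,[8,205,0],0.06],
    [0,[10,245,0],0.09],
    [0,[12,285,0],0.125],
    [0,[13,320,0],0.125],
    [0,[14,345,0],0.125],
    [0,[15,362,0],0.125],
    [0,[15,370.5,0],0.125],
    [0,[15,370.5,0],0.125],
    [0,[15,370.5,0],0.125],
    [0,[15,370.5,0],0.125],
    [0,[15,370.5,0],0.125],
  ],
)

```text
time_s: 6.65
ee_pos: [506.8, 279.0, 219.1]
ee_rot: [-99.7, 90.0, -92.4]
force: [-0.6, -0.7, -1.7]
gripper_width: 29.8
```

```bash
cat > look.py <<'E'
from h import *
import pickle,sys
k=sys.argv[1]
s,M=tool();y=M[:,1];print(np.degrees(np.arctan2(y[1],y[0])), s['ee_pos'],s['force'],s['torque'],s['gripper_width'],s['qpos'].round(1),s['time_s'])
a=[]
for n,(r,c) in (('scene',(80,350)),('top',(110,150))):
  f=cams.grab_frame(n);save(f,n+k+'.png');pickle.dump(f,open(n+k+'.pkl','wb'))
  a.append(cv2.imread(f'pics/{n}{k}.png')[r:r+120,c:c+130])
cv2.imwrite(f'pics/c{k}.png',cv2.convertScaleAbs(cv2.resize(np.hstack(a),None,fx=3,fy=3,interpolation=2),alpha=1.7))
E
python3 look.py 3
```

```text
97.38229834290613 [506.84547301 278.97227926 219.1208429 ] [-0.56563382 -0.70944705 -1.69776902] [ 0.04090507 -0.0121194  -0.01591089] 29.778972344701508 [ 27.7  18.8  89.7  -0.   71.4 -69.7] 6.65
```

View pics/c3.png

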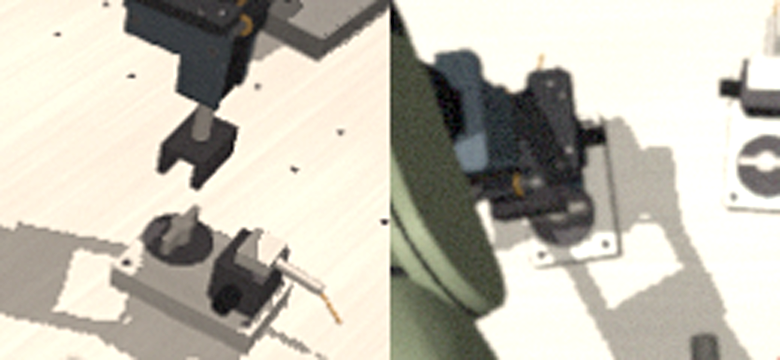

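The slot lines up with the wing. Next I lower to just above the wing and check.

Request:
arm_command(
  deltas=[
    [0,[0,0,-10],0],
    [0,[0,0,-28],0],
    [0,[0,0,-44],0],
    [0,[0,0,-52],0],
    [0,[0,0,-55],0],
    [0,[0,0,-55],0],
    [0,[0,0,-55],0],
    [0,[0,0,-55],0],
  ],
)

```text
time_s: 7.55
ee_pos: [507.2, 280.2, 164.8]
ee_rot: [23.3, 89.9, 30.8]
force: [-0.1, -0.4, -1.1]
gripper_width: 29.8
```

```bash
python3 look.py 4
cat > ovb.py <<'E'
from fit import *
import sys
k,x,y,yaw,z0=sys.argv[1],*map(float,sys.argv[2:6])
f=pickle.load(open(f'scene{k}.pkl','rb'))
u,v,w,h=375,100,75,85; s=8
im=cv2.resize(cv2.convertScaleAbs(cv2.cvtColor(f['img'],4)[v:v+h,u:u+w],alpha=2),None,fx=s,fy=s,interpolation=0)
def ed(b,col):
  b=(proj(f,b)-[u-.5,v-.5])*s
  for a in range(8):
   for c in range(a+1,8):
    if bin(a^c).count('1')==1: cv2.line(im,tuple(b[a].astype(int)),tuple(b[c].astype(int)),col,1)
ed(box(x,y,np.radians(yaw),38,56,z0,z0+28),(0,255,0))
ed(box(506.6,279.8,np.radians(float(sys.argv[6])),8,52,50,68),(0,0,255))
q=((proj(f,cyl(506.6,279.8,30,50,50))-[u-.5,v-.5])*s).astype(int); cv2.polylines(im,[q[:60]],1,(255,0,0),1)
cv2.imwrite(f'pics/ovb{k}.png',im)
E
python3 ovb.py 4 506.6 279.2 7.5 77 7.5
```

```text
97.4617547724503 [507.22208878 280.18169518 164.77222224] [-0.14757305 -0.35792142 -1.1470893 ] [0.07942107 0.0367823  0.03318112] 29.817341518461216 [ 27.8  21.2  94.4   0.   64.3 -69.7] 7.55
```

View pics/ovb4.png

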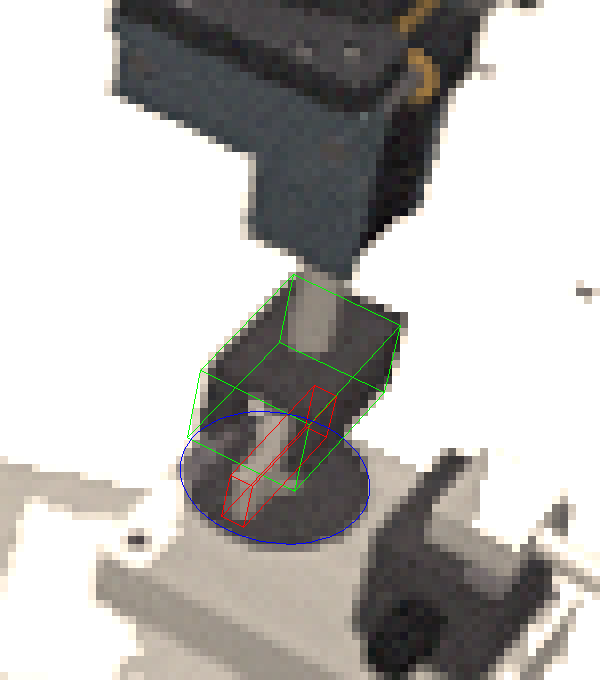

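Request:
arm_command(
  deltas=[
    [0,[-0.5,-0.5,-4],0],
    [0,[-0.5,-0.5,-10],0],
    [0,[-0.5,-0.5,-16],0],
    [0,[-0.5,-0.5,-20],0],
    [0,[-0.5,-0.5,-22],0],
    [0,[-0.5,-0.5,-24],0],
    [0,[-0.5,-0.5,-24],0],
    [0,[-0.5,-0.5,-24],0],
  ],
)

```text
time_s: 8.45
ee_pos: [506.4, 279.5, 140.1]
ee_rot: [30.9, 90.0, 38.3]
force: [-0.0, 0.3, -1.4]
gripper_width: 29.9
```

Request:
arm_command(
  deltas=[
    [0,[0,0,-1],0],
    [0,[0,0,-2],0],
    [0,[0,0,-2],0],
    [0,[0,0,-2],0],
  ],
)

```text
time_s: 8.85
ee_pos: [506.3, 279.4, 138.0]
ee_rot: [92.9, 90.0, 100.4]
force: [0.7, 0.4, -1.7]
gripper_width: 29.8
```

```bash
python3 look.py 5;python3 ovb.py 5 506.6 279.5 7.5 50 7.5
```

```text
97.45890902602979 [506.25290502 279.44042683 137.98812368] [ 0.71994704  0.36849537 -1.70695514] [0.04806131 0.02178313 0.00282728] 29.810918575431675 [ 27.8  22.4  96.6   0.   60.9 -69.7] 8.85
```

View pics/ovb5.png

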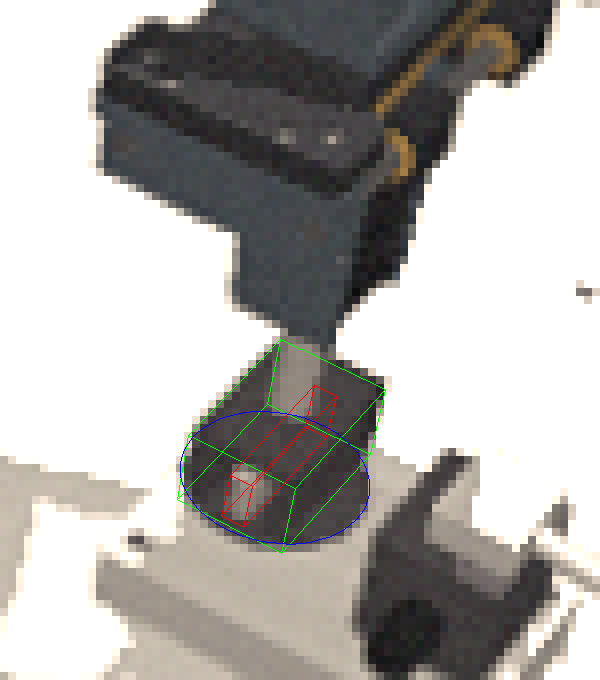

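No contact yet. I keep lowering in small steps.

Request:
arm_command(
  deltas=[
    [0,[0,0,-0.7],0],
    [0,[0,0,-1.5],0],
    [0,[0,0,-1.5],0],
  ],
)

```text
time_s: 9.25
ee_pos: [506.2, 279.4, 136.3]
ee_rot: [-171.6, 90.0, -164.2]
force: [1.2, -0.6, -3.0]
gripper_width: 29.9
```

Request:
arm_command(
  deltas=[
    [0,[0,0,-0.7],0],
    [0,[0,0,-1.5],0],
    [0,[0,0,-1.5],0],
  ],
)

```text
time_s: 9.55
ee_pos: [506.3, 279.5, 134.9]
ee_rot: [104.6, 90.0, 112.1]
force: [1.2, -0.2, -1.5]
gripper_width: 29.7
```

Request:
arm_command(
  deltas=[
    [0,[0,0,-0.6],0],
    [0,[0,0,-1.2],0],
    [0,[0,0,-1.2],0],
  ],
)

```text
time_s: 9.85
ee_pos: [506.3, 279.5, 134.8]
ee_rot: [26.0, 90.0, 33.5]
force: [-1.6, -0.6, 4.7]
gripper_width: 30.1
```

Request:
arm_command(
  deltas=[
    [0,[0,0,-0.6],0],
    [0,[0,0,-1.2],0],
    [0,[0,0,-1.2],0],
  ],
)

```text
time_s: 10.15
ee_pos: [506.3, 279.5, 134.7]
ee_rot: [22.4, 89.9, 29.8]
force: [-3.2, -2.2, 11.7]
gripper_width: 30.0
```

```bash
python3 look.py 6;python3 ovb.py 6 506.4 279.5 7.5 50 7.5
```

```text
97.46233712443666 [506.31535425 279.47306251 134.7225552 ] [-3.21770629 -2.23968532 11.65616038] [-0.39539977  0.76738444  0.03244727] 29.98797630056224 [ 27.8  22.6  96.9   0.   60.4 -69.7] 10.15
```

View pics/ovb6.png

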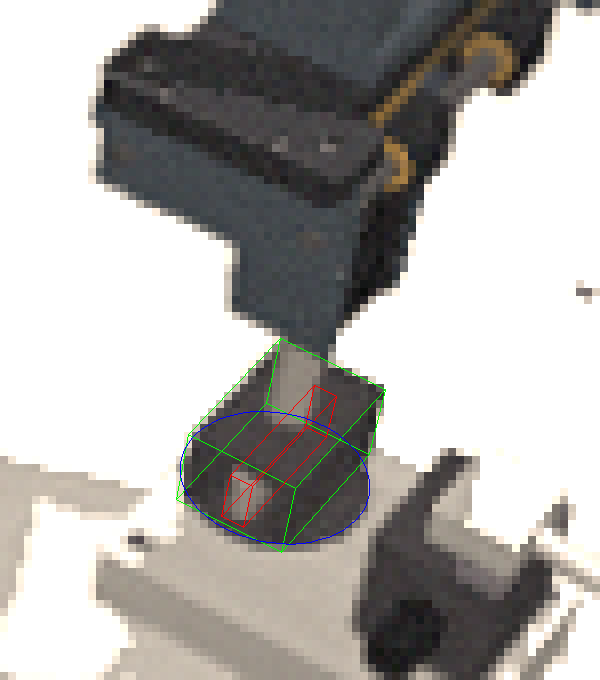

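The foot is seated: contact began at TCP z 134.8, force is now +12 N, and the wing end is visible inside the slot. I ease the press a little and turn clockwise, which is negative z.

Request:
arm_command(
  deltas=[
    [0,[0,0,0.8],0],
    [0,[0,0,0.8],0],
    [0,[0,0,0.8],-0.04],
    [0,[0,0,0.8],-0.1],
    [0,[0,0,0.8],-0.16],
    [0,[0,0,0.8],-0.22],
    [0,[0,0,0.8],-0.28],
    [0,[0,0,0.8],-0.34],
    [0,[0,0,0.8],-0.4],
    [0,[0,0,0.8],-0.46],
    [0,[0,0,0.8],-0.52],
    [0,[0,0,0.8],-0.58],
    [0,[0,0,0.8],-0.64],
    [0,[0,0,0.8],-0.7],
    [0,[0,0,0.8],-0.7],
  ],
)

```text
time_s: 11.75
ee_pos: [507.1, 279.5, 134.8]
ee_rot: [42.3, 89.8, 9.6]
force: [-1.0, -0.9, 7.1]
gripper_width: 29.9
```

```bash
python3 look.py 7;python3 ovb.py 7 506.4 279.5 -32 50 -16
```

```text
57.31027598116811 [507.11798756 279.46133633 134.75781214] [-1.03817909 -0.86651688  7.10907437] [-0.48658096  0.16779631 -0.03759737] 29.869829356753424 [ 27.7  22.6  96.9  -0.1  60.4 -29.5] 11.75
```

View pics/ovb7.png

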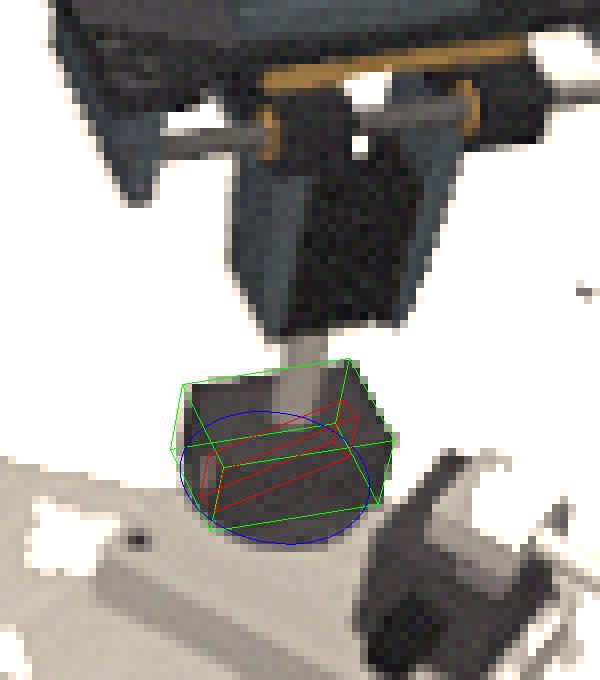

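The driver turned 40° and stayed seated on the flange at 7 N. I continue for another 45° or so.

Request:
arm_command(
  deltas=[
    [0,[0,0,0],-0.04],
    [0,[0,0,0],-0.1],
    [0,[0,0,0],-0.16],
    [0,[0,0,0],-0.22],
    [0,[0,0,0],-0.28],
    [0,[0,0,0],-0.34],
    [0,[0,0,0],-0.4],
    [0,[0,0,0],-0.46],
    [0,[0,0,0],-0.52],
    [0,[0,0,0],-0.58],
    [0,[0,0,0],-0.64],
    [0,[0,0,0],-0.7],
    [0,[0,0,0],-0.76],
    [0,[0,0,0],-0.8],
    [0,[0,0,0],-0.8],
    [0,[0,0,0],-0.8],
  ],
)

```text
time_s: 13.45
ee_pos: [506.7, 279.1, 134.8]
ee_rot: [63.6, 89.9, -14.9]
force: [-0.7, -1.8, 8.1]
gripper_width: 30.0
```

```bash
python3 look.py 8;python3 ovb.py 8 506.4 279.5 -78.5 50 -62
```

```text
11.525441684567395 [506.67011643 279.07096757 134.76896389] [-0.73796856 -1.79165501  8.05554223] [-0.83290678  0.51440237 -0.11189581] 29.983310482608495 [27.7 22.6 96.9 -0.1 60.4 16.3] 13.45
```

View pics/ovb8.png

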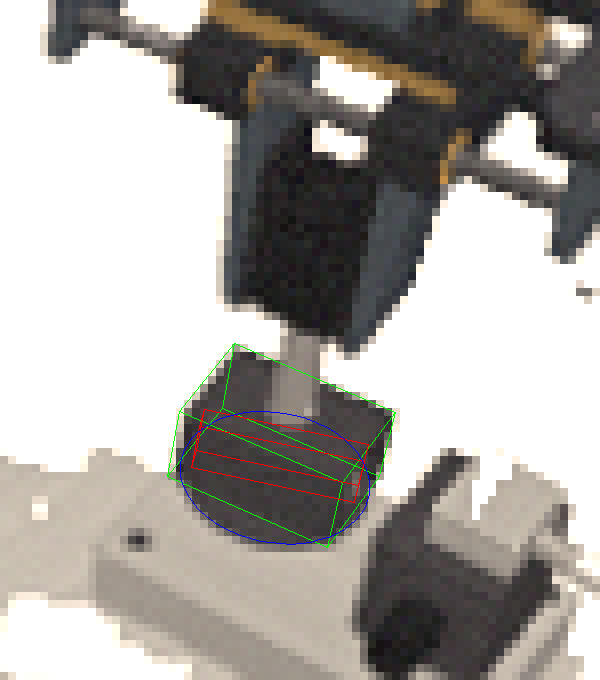

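The driver turned 86°. The wing end visible in the slot at scene (355,485) in this crop matches the predicted bolt turn of about 70°. I unload the press, open and retreat straight up.

Request:
arm_command(
  deltas=[
    [0,[0,0,1.1],0],
    [0,[0,0,1.1],0],
    [0.5,[0,0,1.1],0],
    [0.7,[0,0,1.1],0],
    [0.8,[0,0,1.1],0],
    [0.8,[0,0,1.1],0],
    [0.8,[0,0,1.1],0],
    [0.8,[0,0,1.1],0],
  ],
)

```text
time_s: 14.35
ee_pos: [506.2, 279.5, 134.4]
ee_rot: [-4.3, 90.0, -82.8]
force: [-0.6, -0.0, -0.2]
gripper_width: 72.3
```

Request:
arm_command(
  deltas=[
    [0.8,[0,0,5],0],
    [0.8,[0,0,20],0],
    [0.8,[0,0,45],0],
    [0.8,[0,0,75],0],
    [0.8,[0,0,100],0],
    [0.8,[0,0,110],0],
    [0.8,[-30,-20,110],0],
    [0.8,[-75,-40,110],0],
    [0.8,[-120,-60,110],0],
    [0.8,[-150,-80,110],0],
    [0.8,[-150,-80,110],0],
    [0.8,[-150,-80,110],0],
  ],
)

```text
time_s: 15.55
ee_pos: [356.2, 199.4, 244.6]
ee_rot: [106.6, 89.9, 28.1]
force: [-0.4, 0.1, -0.3]
gripper_width: 72.9
```

```bash
python3 look.py 9;python3 ovb.py 9 506.4 279.5 -78.5 50 -62
```

```text
11.507289247575072 [356.15339344 199.37211991 244.63165898] [-0.38261324  0.12960443 -0.2835923 ] [-0.07343052  0.06629496  0.02133072] 72.93893218178695 [ 27.6   2.2 107.2   0.   70.5  16.1] 15.55
```

View pics/ovb9.png

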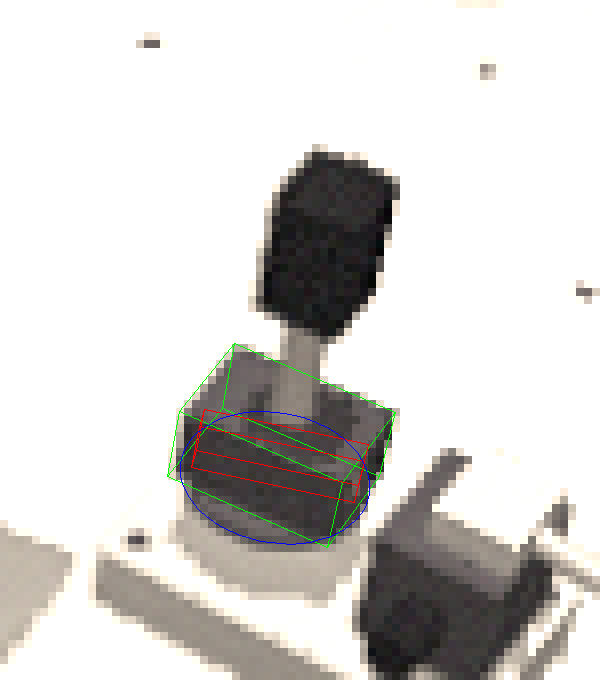

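View pics/c9.png

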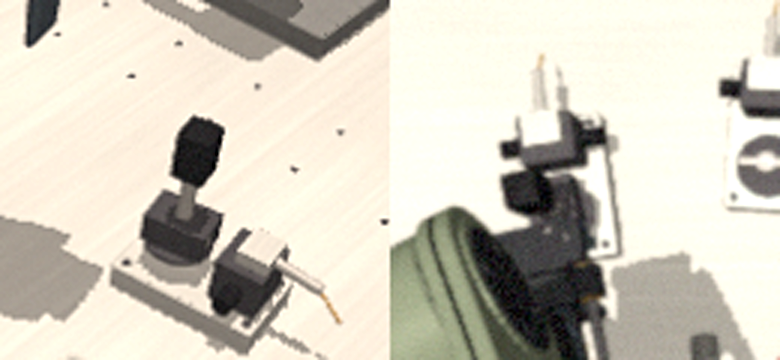

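The driver is free and standing. I move the arm clear so the top view can check that it is upright and centred.

Request:
arm_command(
  deltas=[
    [0.8,[-10,-30,0],0],
    [0.8,[-20,-70,0],0],
    [0.8,[-20,-115,0],0],
    [0.8,[-20,-160,0],0],
    [0.8,[-20,-200,0],0],
    [0.8,[-20,-230,0],0],
    [0.8,[-20,-240,0],0],
    [0.8,[-20,-240,0],0],
    [0.8,[-20,-240,0],0],
  ],
)

```text
time_s: 16.55
ee_pos: [336.8, -39.9, 244.3]
ee_rot: [-164.8, 89.9, 116.7]
force: [0.4, 1.3, -0.5]
gripper_width: 73.1
```

```bash
python3 look.py 10
cat > fin.py <<'E'
from fit import *
F={n:pickle.load(open(n+'10.pkl','rb')) for n in('top','scene')}
out=[]
for n,(u,v,w,h) in {'top':(185,150,45,50),'scene':(392,112,42,60)}.items():
    s=9; f=F[n]
    im=cv2.resize(cv2.convertScaleAbs(cv2.cvtColor(f['img'],4)[v:v+h,u:u+w],alpha=2),None,fx=s,fy=s,interpolation=0)
    for b in (box(506.6,279.8,np.radians(-78.5),30,30,122,168),box(506.6,279.8,np.radians(-78.5),38,56,50,78)):
        q=(proj(f,b)-[u-.5,v-.5])*s
        for a in range(8):
            for c in range(a+1,8):
                if bin(a^c).count('1')==1: cv2.line(im,tuple(q[a].astype(int)),tuple(q[c].astype(int)),(0,255,0),1)
    q=((proj(f,cyl(506.6,279.8,30,50,50))-[u-.5,v-.5])*s).astype(int); cv2.polylines(im,[q[:60]],1,(255,0,0),1)
    out.append(im)
H=max(o.shape[0] for o in out); out=[cv2.copyMakeBorder(o,0,H-o.shape[0],0,0,cv2.BORDER_CONSTANT) for o in out]
cv2.imwrite('pics/fin.png',np.hstack(out))
E
python3 fin.py
```

```text
11.51871870321583 [336.79969088 -39.8657302  244.28689855] [ 0.44570377  1.26384146 -0.46993289] [-0.03858611  0.01661199 -0.03041358] 73.12223547563507 [-8.700e+00 -4.500e+00  1.137e+02  1.000e-01  7.080e+01 -2.030e+01] 16.55
```

View pics/fin.png

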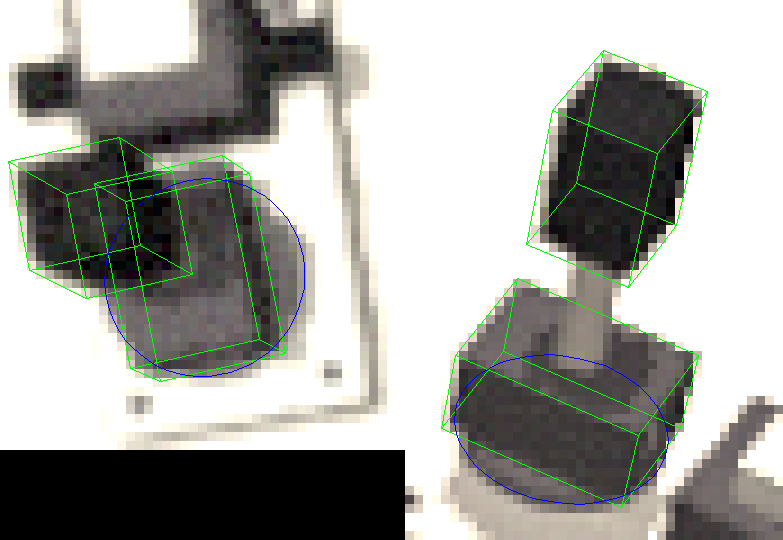

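View pics/scene10.png

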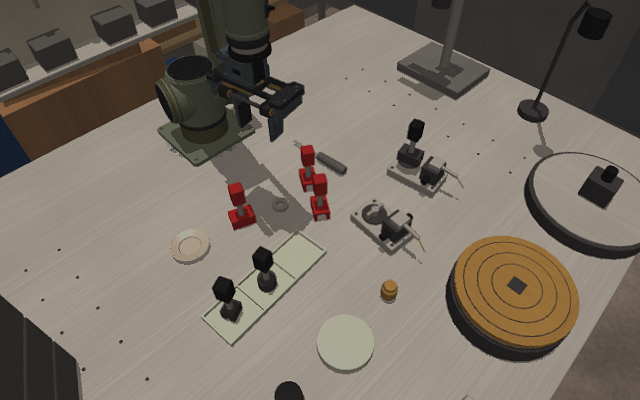

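Both views match the upright, centred model to within about a pixel: handle at scene (415,130), foot at (411,155). Nothing else has been disturbed, so I hand in.

```bash
python3 -c "
from h import *
print(env.job_done())"
```

```text
the job is handed in; nothing more can be done
None
```

The job is handed in. The wide-foot driver now stands upright on the proud bolt, which has turned about 70° clockwise by my estimate, against the 45° asked for.

- **Seating before turning:** I picked the driver from the tray's left bay and lowered it over the wing of the proud bolt, the one further to the robot's left. The foot met the flange at TCP z 134.8 mm, and pressing harder raised the force to 12 N without the tool sinking further. Only then did I start turning. At about 7–8 N it stayed at that height when checked halfway and at the end.
- **Bolt turn:** the driver turned 86° clockwise. The 70° for the bolt comes from subtracting the 16° of slot play. Before I let go, the wing end seen in the slot matched that angle, but the bolt's angle could not be measured directly.
- **Final check:** after release, both cameras showed the driver upright and centred on the flange to within about a pixel (roughly 2 mm). The arm was clear, nothing else had moved, and the clock stood at about 16.6 s.

No check failed. The foot touched the flange about 2–3 mm lower in the tool's travel than I first expected, because the driver had been standing a little higher in the tray than I assumed.

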